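# Pop the push-latch hatch of the watch tester

## Task

Open the watch tester that has the green hatch: with the fingertips, press the ribbed front edge of its hatch gently down once until it bottoms, then lift straight off so that it pops up. Leave it standing open, with your hand clear of it for about two seconds to see that it stays, and do not push it down a second time (that shuts it again). Do not press the brown hatch, and leave the watches and other loose things where they lie; nothing is to be gripped or lifted.

Things in the scene. Friction and masses are not known exactly. Their poses are not given: they have to be found in the camera images.
- green_hatch (a joint): Green hatch's angle, rad: 0 to 0.02 shut and latched; negative = pushed in, stop at -0.10; 1.2 = fully open (stop). Sprung push-push latch: pushed in past -0.05 (to the stop is fine; under 3 N at the ribs, then hard) and let go, it swings up by itself within a second and stays up, held lightly by its spring. Pushed down to the stop again it latches shut.
- green_hatch_press (a point): Centre of the white ribbed press mark on top of the green hatch, 12 mm from its free edge, 70 mm from the hinge; 64 mm above the table when shut, sinking 7 mm to the stop. Moves with the hatch: x from free edge to hinge, y along the hinge, z out of its top. As it opens, the free edge moves up and back, away from a finger leaving straight up.
- green_tester: White instrument with green hatch and cyan screen, fixed, 140 x 110 x 60 mm. Origin: centre of underside; x from front (hatch's free edge) to back (screen), y left, z up. Hatch 82 (x) x 78 (y) x 6 mm; hinge along y at x = 12, z = 57 mm; free edge at x = -70 mm over the front wall, 44 mm high. Side walls 60 mm high, 82 mm apart. Open hatch reaches 138 mm up.
- brown_hatch (a joint): Hatch of the other tester, same make and joint values; must stay shut and not be pressed.
- brown_hatch_press (a point): Centre of the ribbed press mark on the brown hatch, placed as on the green one.
- brown_tester: White instrument of the same build with a brown hatch and an amber screen, fixed to the bench; origin and axes as for the green one.
- steel_watch: Loose wristwatch lying flat, dial up, 123 mm long (x), 40 mm wide, 11 mm high; origin under its centre. Leave alone.
- black_watch: Loose wristwatch with black strap, same size. Leave alone.
- loupe: Loose black eyeglass standing upright, 38 mm wide, 38 mm high; origin under its centre. Leave alone.
- oil_jar: Loose amber jar with red cap, 32 mm wide, 45 mm high; origin under its centre. Leave alone.
- screwdriver: Loose screwdriver lying on the bench, 120 mm long. Leave alone.
- watch_box: Loose navy-blue presentation box, 100 x 100 x 57 mm; origin under its centre. Leave alone.
There are look-alikes about, which are no part of the job. What is shaped like the brown_tester but yellow is not meant. What is shaped like the green_tester but yellow is not meant.

How it is judged:
By the outcome, as a careful person would: the job done as asked, in the order asked, and still so for the second after the job is handed in, with the robot touching nothing.
It also fails if it takes over 32 s, if anything falls off the work surface, if the arm or the gripper's body presses on something with over 40 N, if the wrist force passes 120 N, or if a joint passes its speed limit or range.

## Robot

A 6-joint arm with a two-finger parallel gripper is mounted at the origin on the work surface. World frame = base frame: x ahead of the robot, y to its left, z up, the work surface at z = 0. Lengths are in m, angles in rad, forces in N, time in s.
With the tool pointing down it reaches from about 0.25 to 0.775 m from the base axis. Payload 4 kg.
Tool frame: the origin (TCP) lies on the centre line of the jaws, within the pads' length; the fingertips stand 14 mm ahead of it and the grasp point (between the pads) lies 5 mm behind it (robot.tcp_to_tips is the distance from the TCP to the fingertips, in m); z points along the fingers, y is the line along which they close (so a half turn about z gives the same grasp; the last joint's range is limited). The gripper opens to 94 mm and grips with 3 to 60 N. Pads are 16 mm wide; open, the fingers measure 119 mm over their backs; the gripper's body (75 mm by 177 mm) begins 78 mm behind the grasp point.
Start: joints at [-1.221, 0.087, 1.371, -0, 1.684, -0.103], TCP at [0.241, -0.495, 0.22] pointing down, gripper open.
Joint ranges: [-3.1, 3.1], [-0.76, 2.03], [0.27, 2.55], [-1.08, 4.22], [0.17, 2.65], [-2.57, 2.57]. Speed limits (rad/s): [2.79, 2.79, 3.14, 3.14, 3.14, 3.14].

## Interface

Orientations are given as [roll, pitch, yaw] about the fixed x, y, z axes, in that order (R = Rz(yaw) Ry(pitch) Rx(roll)).
In Python, from bench import robot gives the robot as it stands.
- The arm moves only by the tool carry_out, never from a script. Its argument "increments" is a list of rows, each a list of 3 entries, a list of its own where there are three numbers: the closure in counts, from 0 (fully open) to 255 (shut), then the shift along the tool's x, y, z in mm, then the turn about the tool's z in degrees. In form: [[fingers, [dx, dy, dz], twist], ...]. A call has 1 to 8 rows; each row shifts and turns the commanded pose from where the row before left it, along the tool's axes as they then stand; what a row does not reach is not made up. A row lasts 1/10 s, in which the tool goes at most 50 mm and 8.59 degrees, less where a joint would pass 70% of its speed; a pose out of reach is approached as far as the arm can. A call with a gripper value outside its range is refused whole. The fingers move at their own pace and stop on an object; the grip force is fixed at half the most. Time passes only in rows, so rows that do not move let the fingers close. It gives the time, the measured TCP pose, the force, the opening and the grip force at its end, in the units of the state.
- robot.get_obs(): the state, without advancing time (a new reading comes with each control period).
- robot.snapshot(name): name is "scene" or "top"; returns the picture (384x512x3 uint8, blue, green, red); there is no depth.
- robot.get_calibration(name): a dict with "vfov" (degrees; the focal length in pixels is half the picture's height over the tangent of half this angle, whatever the lens; pixels are square), "cx", "cy" (the principal point, pixels), "T" (4x4, takes a point from camera to world coordinates). Camera axes: x right, y down, z forward; pixel columns grow to the right and rows downward; lengths in m; the calibration is good to about 2 mm. A picture is of the moment at which its call begins. get_calibration takes no time and is no camera call.
- robot.close_job(): hands the job in; it is judged then, once.
The state is a dict: "time": time; "joint_positions": joint angles; "qvel": joint speeds; "joint_torque": joint torques, N m; "tool_pos": TCP position; "ee_rot": TCP orientation; "wrist_force": force on the tool from outside, world axes, zero at the start; "wrist_torque": the same for the moment, N m; "width": finger opening in m; "finger_force": force on a finger pad.
Only numpy, scipy, OpenCV 4.12 (cv2) and the standard library are available. Lean on these libraries where they do the work, as an engineer would, in place of code of your own. Each camera call takes 0.05 s, during which the arm holds its last target. There are 200 camera calls.

## Working session

There is one attempt and no reset: what is moved stays moved. The work goes in short steps, Python scripts to look and compute and a tool call to move; the robot and the scene stay as the last step left them, time stands still between calls to the robot, and variables do not carry over. Pictures are saved under pics/ and viewed, at most 10 in all, crops included, and the job is handed in when it is done.

Besides the shell and the picture viewer there is one more tool, called after ">>>" as name(argument=value, ...), one argument or row to a line, values as JSON. carry_out: Moves the arm, as the interface text tells. Its arguments: {"type":"object","properties":{"increments":{"type":"array","items":{"type":"array"}}},"required":["increments"]}

```bash
mkdir -p pics
python3 - <<'E'
from bench import robot
import cv2
for n in("scene","top"):
    cv2.imwrite(f"pics/{n}0.png",robot.snapshot(n)); c=robot.get_calibration(n); print(n,c["vfov"],c["cx"],c["cy"],c["T"])
o=robot.get_obs(); print(o)
E
```

```text
scene 45.80740402321909 255.93918182924276 196.00978512083486 [[ 0.46860881  0.67770552 -0.56667541  1.29256898]
 [ 0.88330554 -0.34978958  0.31211948 -0.37118315]
 [ 0.01330794 -0.64680947 -0.76253552  0.98657896]
 [ 0.          0.          0.          1.        ]]
top 47.0688906757556 251.84711529377557 191.58906389642578 [[-2.39881320e-02 -9.92390107e-01  1.20774354e-01  4.19188393e-01]
 [-9.99708641e-01  2.41366564e-02 -2.33193315e-04  5.88061176e-03]
 [-2.68367035e-03 -1.20744759e-01 -9.92679959e-01  1.54309011e+00]
 [ 0.00000000e+00  0.00000000e+00  0.00000000e+00  1.00000000e+00]]
{'time': 0.1, 'joint_positions': array([-1.22109273e+00,  8.78911416e-02,  1.37210064e+00, -3.89702503e-05,
        1.68360238e+00, -1.03094946e-01]), 'qvel': array([ 0.00153172, -0.00158959, -0.00382852, -0.00029519,  0.00116777,
       -0.00175831]), 'joint_torque': array([ 2.61542620e-03, -3.41250694e+01, -3.03301907e+01,  7.20329373e-02,
        3.03868472e-02, -8.99103998e-05]), 'tool_pos': array([ 0.24044072, -0.49413705,  0.21841697]), 'ee_rot': array([-3.13959779e+00, -1.67454393e-04,  4.52794024e-01]), 'wrist_force': array([-0.09172783,  0.00418026, -0.79671862]), 'wrist_torque': array([-0.02961841, -0.00114578, -0.02508017]), 'finger_force': 0.0, 'width': 0.09403053990930642}
```

View pics/scene0.png

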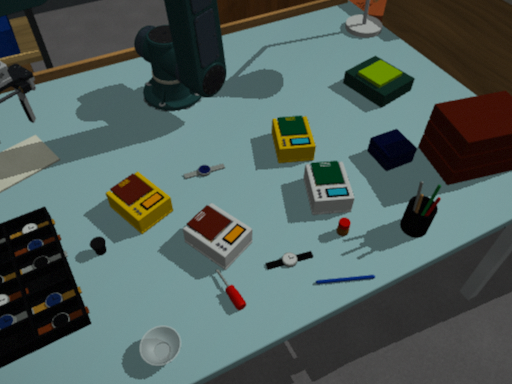

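View pics/top0.png

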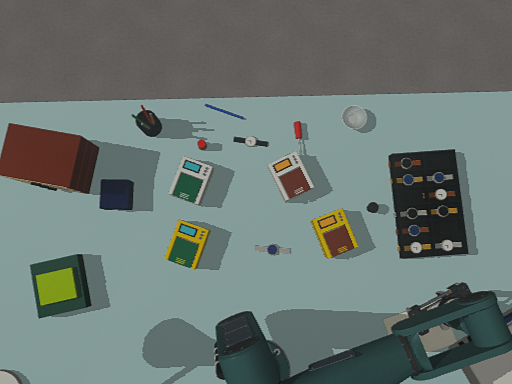

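Candidates in the top view:
- white tester with green hatch (190,181)
- yellow tester with green hatch (187,245)
- white tester with brown hatch (292,177)
- yellow tester with brown hatch (335,233)

The target is the white one with the green hatch and cyan screen at (190,181), which is at (328,187) in the scene view. I'll measure it and check it in a crop.

```bash
cat > h.py <<'E'
import numpy as np, cv2
from bench import robot
def ray(n,px):
    c=robot.get_calibration(n); T=np.array(c["T"]); f=192/np.tan(np.radians(c["vfov"]/2))
    d=T[:3,:3]@np.array([(px[0]-c["cx"])/f,(px[1]-c["cy"])/f,1]); return T[:3,3],d
def plane(n,px,z):
    o,d=ray(n,px); return o+d*(z-o[2])/d[2]
E
python3 - <<'E'
from h import *
rois={"scene":(300,155,360,220),"top":(165,150,220,210)}
crops=[]
for n,(x0,y0,x1,y1) in rois.items():
    im=cv2.imread(f"pics/{n}0.png"); s=im[y0:y1,x0:x1]; hsv=cv2.cvtColor(s,cv2.COLOR_BGR2HSV)
    crops.append(cv2.resize(s,(390,390),interpolation=cv2.INTER_CUBIC))
    for name,lo,hi,z in(("green",(60,120,30),(88,255,140),.063),("cyan",(85,150,150),(100,255,255),.06)):
        m=cv2.inRange(hsv,lo,hi); k=max(cv2.findContours(m,0,2)[0],key=cv2.contourArea)+np.array([x0,y0])
        M=cv2.moments(k); c=(M["m10"]/M["m00"],M["m01"]/M["m00"])
        w=np.float32([plane(n,p[0],z)[:2] for p in k]); r=cv2.minAreaRect(w*1000)
        print(n,name,cv2.contourArea(k),c,plane(n,c,z),r)
cv2.imwrite("pics/crop1.png",np.hstack(crops))
E
```

```text
scene green 487.0 (327.11943874058863, 173.3093771389459) [0.62395514 0.22236094 0.063     ] ((619.8192749023438, 223.64500427246094), (76.58454895019531, 82.33164978027344), 69.02549743652344)
scene cyan 42.0 (336.7460317460317, 191.07142857142858) [0.6888491  0.21072384 0.06      ] ((688.7239379882812, 211.0959930419922), (43.3829231262207, 14.337318420410156), 62.7205696105957)
top green 481.5 (187.153340256144, 187.4780200761509) [0.61861588 0.22427213 0.063     ] ((618.8031005859375, 224.36355590820312), (75.46421813964844, 80.0587158203125), 68.28632354736328)
top cyan 56.0 (191.60714285714286, 166.01785714285714) [0.692557   0.20904321 0.06      ] ((692.6412963867188, 209.4310302734375), (44.89411163330078, 18.502920150756836), 70.00495147705078)
```

View pics/crop1.png

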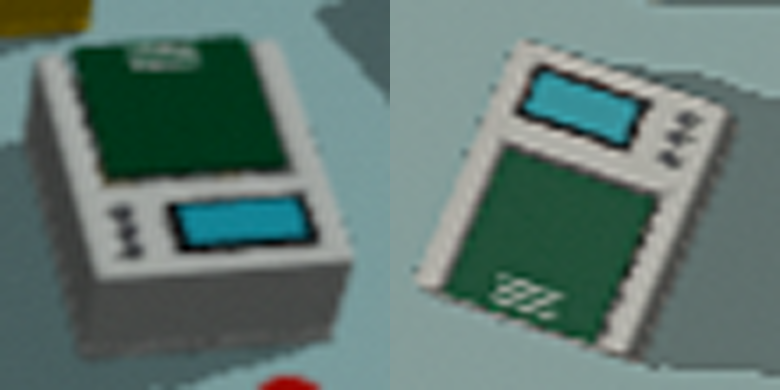

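The crop confirms it: white body, green hatch, cyan screen. The ribbed mark is at about (184.7,195.5) in the top view, on the side away from the screen. First I'll shut the fingers and turn the tool so its x lies along the hatch x (yaw about -21.4°).

>>> carry_out(
  increments=[
    [255,[0,0,0],8],
    [255,[0,0,0],8],
    [255,[0,0,0],8],
    [255,[0,0,0],8],
    [255,[0,0,0],8],
    [255,[0,0,0],7.3],
  ],
)

```text
time: 0.7
tool_pos: [0.2405, -0.4943, 0.2188]
ee_rot: [-3.141, 0.001, -0.378]
wrist_force: [0.1, -0.3, -0.3]
width: 0.0493
finger_force: 0.0
```

Run:
```python
from h import *
print(plane("top",(184.7,195.5),.064),plane("scene",(300+163/390*60,155+56/390*65),.064))
g=np.array([.5923,.2346]);o=robot.get_obs();y=o["ee_rot"][2];d=g-o["tool_pos"][:2]
print(o["tool_pos"],np.degrees(y),o["joint_positions"][5],o["width"], "tool dx dy mm",1000*d@[np.cos(y),np.sin(y)],1000*d@[np.sin(y),-np.cos(y)])
```

```text
[0.59135314 0.23258314 0.064     ] [0.59283056 0.23604614 0.064     ]
[ 0.24048511 -0.49429668  0.21878282] -21.669529954289157 0.7278856118368344 0.04925551707691707 tool dx dy mm 57.80482162306755 -807.2934330722969
```

>>> carry_out(
  increments=[
    [255,[3,-40,0],0],
    [255,[3,-40,0],0],
    [255,[3,-40,0],0],
    [255,[3,-40,0],0],
    [255,[3,-40,0],0],
    [255,[3,-40,0],0],
    [255,[3,-40,0],0],
    [255,[3,-40,0],0],
  ],
)

```text
time: 1.5
tool_pos: [0.3797, -0.2036, 0.2191]
ee_rot: [-3.141, 0.0, -0.373]
wrist_force: [-0.4, -0.2, -0.2]
width: 0.0003
finger_force: 0.0
```

>>> carry_out(
  increments=[
    [255,[3,-40,0],0],
    [255,[3,-40,0],0],
    [255,[3,-40,0],0],
    [255,[3,-40,0],0],
    [255,[3,-40,0],0],
    [255,[3,-40,0],0],
    [255,[3,-40,0],0],
    [255,[3,-40,0],0],
  ],
)

```text
time: 2.3
tool_pos: [0.5186, 0.0856, 0.2189]
ee_rot: [3.141, 0.001, -0.373]
wrist_force: [0.6, 0.3, 0.1]
width: 0.0002
finger_force: 0.0
```

>>> carry_out(
  increments=[
    [255,[3,-40,0],0],
    [255,[3,-40,0],0],
    [255,[3,-40,0],0],
    [255,[1,-40,0],0],
    [255,[0,0,0],0],
    [255,[0,0,0],0],
  ],
)

```text
time: 2.9
tool_pos: [0.5856, 0.2296, 0.2181]
ee_rot: [3.139, 0.002, -0.371]
wrist_force: [0.5, -0.2, 0.1]
width: 0.0005
finger_force: 0.0
```

Run:
```python
from h import *
g=np.array([.5923,.2346]);o=robot.get_obs();y=o["ee_rot"][2];d=g-o["tool_pos"][:2]
print(o["tool_pos"],o["ee_rot"],o["joint_positions"],o["width"],o["wrist_force"], 1000*d@[np.cos(y),np.sin(y)],1000*d@[np.sin(y),-np.cos(y)],robot.tcp_to_tips)
```

```text
[0.58558466 0.22964548 0.21807114] [ 3.13937940e+00  1.68810714e-03 -3.71415363e-01] [ 2.84018000e-01  2.67032730e-01  1.16574943e+00 -7.32970754e-04
  1.71149774e+00  2.22612601e+00] 0.0005430451038977862 [ 0.45077614 -0.23152433  0.06278385] 4.4592810417973405 -7.053921615043476 0.014
```

>>> carry_out(
  increments=[
    [255,[4.5,-7,25],0],
    [255,[0,0,30],0],
    [255,[0,0,30],0],
    [255,[0,0,25],0],
    [255,[0,0,10],0],
    [255,[0,0,0],0],
    [255,[0,0,0],0],
  ],
)

```text
time: 3.6
tool_pos: [0.5934, 0.2337, 0.1011]
ee_rot: [-3.14, -0.002, -0.374]
wrist_force: [1.1, -0.6, 0.4]
width: 0.0006
finger_force: 0.0
```

Run:
```python
from h import *
s=robot.snapshot("scene")[130:230,280:380];t=robot.snapshot("top")[130:230,140:240]
cv2.imwrite("pics/c2.png",cv2.resize(np.hstack([s,t]),(800,400),interpolation=cv2.INTER_CUBIC))
o=robot.get_obs();print(o["tool_pos"],o["wrist_force"])
```

```text
[0.5939257  0.23423886 0.10194711] [-0.50701899  0.53900388  0.23612874]
```

View pics/c2.png

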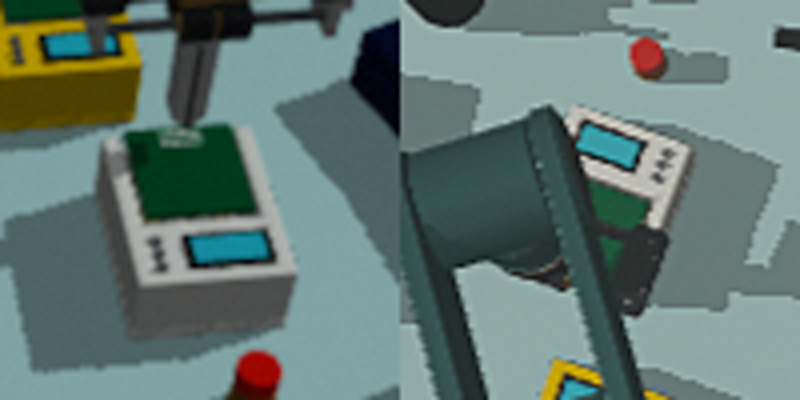

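Left half: the fingertips hang right over the white ribs, near (185,135) in the crop. I'll lower them slowly now.

>>> carry_out(
  increments=[
    [255,[0,0,10],0],
    [255,[0,0,8],0],
    [255,[0,0,2],0],
    [255,[0,0,2],0],
    [255,[0,0,2],0],
    [255,[0,0,0],0],
  ],
)

```text
time: 4.3
tool_pos: [0.5925, 0.2343, 0.0755]
ee_rot: [3.141, 0.0, -0.373]
wrist_force: [-1.0, -0.2, 2.1]
width: 0.0005
finger_force: 0.9
```

>>> carry_out(
  increments=[
    [255,[0,0,2],0],
    [255,[0,0,2],0],
    [255,[0,0,0],0],
  ],
)

```text
time: 4.6
tool_pos: [0.5929, 0.2344, 0.0714]
ee_rot: [-3.141, -0.0, -0.373]
wrist_force: [-1.5, 0.6, 2.6]
width: 0.0001
finger_force: 1.3
```

Nearly at the stop; I'll go a little further until it turns hard.

>>> carry_out(
  increments=[
    [255,[0,0,1],0],
    [255,[0,0,0],0],
  ],
)

```text
time: 4.8
tool_pos: [0.5929, 0.2344, 0.071]
ee_rot: [-3.141, -0.001, -0.373]
wrist_force: [-1.9, 0.6, 4.6]
width: 0.0003
finger_force: 2.0
```

>>> carry_out(
  increments=[
    [255,[0,0,1],0],
    [255,[0,0,0],0],
  ],
)

```text
time: 5.0
tool_pos: [0.5929, 0.2344, 0.0707]
ee_rot: [-3.141, -0.001, -0.373]
wrist_force: [-3.2, -0.7, 7.0]
width: 0.0002
finger_force: 3.4
```

The position has stopped changing and the force is rising (7 N), so the hatch has bottomed. I'll lift straight off.

>>> carry_out(
  increments=[
    [255,[0,0,-30],0],
    [255,[0,0,-40],0],
    [255,[0,0,-40],0],
    [255,[0,0,-40],0],
    [255,[0,0,-30],0],
    [255,[0,0,0],0],
  ],
)

```text
time: 5.6
tool_pos: [0.5952, 0.2347, 0.2554]
ee_rot: [-3.135, -0.009, -0.373]
wrist_force: [0.9, 0.5, -0.4]
width: 0.0001
finger_force: 0.0
```

>>> carry_out(
  increments=[
    [255,[-20,0,0],0],
    [255,[-30,0,0],0],
    [255,[-30,0,0],0],
    [255,[-20,0,0],0],
    [255,[0,0,0],0],
    [255,[0,0,0],0],
    [255,[0,0,0],0],
    [255,[0,0,0],0],
  ],
)

```text
time: 6.4
tool_pos: [0.5004, 0.2701, 0.2486]
ee_rot: [3.141, 0.0, -0.374]
wrist_force: [0.8, -0.3, -0.7]
width: 0.0002
finger_force: 0.0
```

>>> carry_out(
  increments=[
    [255,[0,0,0],0],
    [255,[0,0,0],0],
    [255,[0,0,0],0],
    [255,[0,0,0],0],
    [255,[0,0,0],0],
    [255,[0,0,0],0],
    [255,[0,0,0],0],
    [255,[0,0,0],0],
  ],
)

```text
time: 7.2
tool_pos: [0.4995, 0.2707, 0.2495]
ee_rot: [-3.142, -0.0, -0.373]
wrist_force: [-0.1, 0.6, -0.2]
width: 0.0008
finger_force: 0.0
```

>>> carry_out(
  increments=[
    [255,[0,0,0],0],
    [255,[0,0,0],0],
    [255,[0,0,0],0],
    [255,[0,0,0],0],
    [255,[0,0,0],0],
    [255,[0,0,0],0],
    [255,[0,0,0],0],
    [255,[0,0,0],0],
  ],
)

```text
time: 8.0
tool_pos: [0.4996, 0.2706, 0.2494]
ee_rot: [3.141, -0.0, -0.373]
wrist_force: [-0.2, -0.5, 0.3]
width: 0.0005
finger_force: 0.0
```

Run:
```python
from h import *
cv2.imwrite("pics/s3.png",robot.snapshot("scene"))
o=robot.get_obs();print(o["time"],o["tool_pos"],o["wrist_force"])
```

```text
8.05 [0.49957241 0.27065518 0.24945894] [ 0.02060333 -1.02784827  0.07236758]
```

View pics/s3.png

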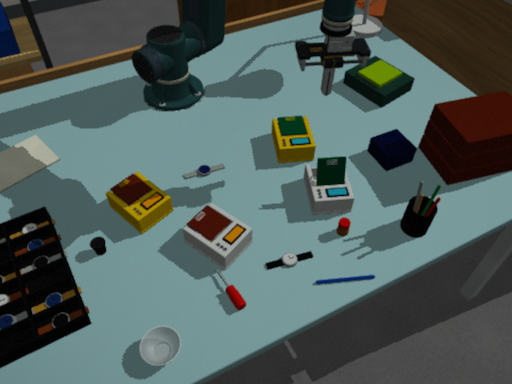

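The green hatch stands open at (331,170). The hand is well clear at (328,75), and everything else is where it was.

```bash
python3 -c "
from bench import robot
print(robot.close_job())"
```

```text
the job is handed in; nothing more can be done
None
```

The green hatch popped open after one press to the stop and stayed standing with the hand clear for over two seconds; nothing else was touched, and I handed the job in at about 8 s.

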